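# Clip the thermometer case into its shaped rack compartment

## Robot

A 6-joint arm with a two-finger parallel gripper is mounted at the origin on the work surface. World frame = base frame: x ahead of the robot, y to its left, z up, the work surface at z = 0. Lengths are in m, angles in rad, forces in N, time in s.
With the tool pointing down it reaches from about 0.425 to 0.95 m from the base axis. Payload 3.5 kg.
Tool frame: the origin (TCP) lies midway between the tips of the shut fingers; the grasp point (between the pads) lies 19 mm behind it (ctrl.pinch_z is the distance from the TCP to the grasp point, in m); z points along the fingers, y is the line along which they close (so a half turn about z gives the same grasp; the last joint's range is limited). The gripper opens to 85 mm and grips with 20 to 120 N. Pads are 22 mm wide; open, the fingers measure 114 mm over their backs; the gripper's body (76 mm by 85 mm) begins 54 mm behind the grasp point. The pads swing forward as they close: fully open they stand 13 mm farther back than shut.
Start: joints at [-0.15, 0.286, 1.577, -0, 1.279, -0.15], TCP at [0.675, 0, 0.231] pointing down, gripper open.
Joint ranges: [-2.77, 2.77], [-0.9, 2.22], [0.21, 2.48], [-1.53, 4.67], [0.24, 2.81], [-2.84, 2.84]. Speed limits (rad/s): [2.79, 2.79, 3.14, 3.14, 3.14, 3.14].

## Interface

Orientations are given as a unit quaternion [x, y, z, w].
In Python, from plant import get_state, viewer, sign_off, ctrl gives the robot as it stands. The module is installed in compiled form; this text tells all that it offers.
- The arm moves only by the shell command python3 -m handwheel 'ROWS' [FORCE]. ROWS is JSON, a list that holds one entry, the list of rows, each a list of 5 numbers: the finger opening in m, from 0 to 0.0854, then the shift along the tool's x, y, z in m, then the turn about the tool's z in degrees. In form: [[[claw, x, y, z, spin], ...]]. A call has 1 to 12 rows; each row shifts and turns the commanded pose from where the row before left it, along the tool's axes as they then stand; what a row does not reach is not made up. A row lasts 1/12 s, in which the tool goes at most 41.7 mm and 7.16 degrees, less where a joint would pass 70% of its speed; a pose out of reach is approached as far as the arm can. A call is refused whole if a number of a shift passes 0.0417 or a number of a turn 7.16, either way. A call with a gripper value outside its range is refused whole. The fingers move at their own pace and stop on an object; FORCE is the grip in N (left out, the last holds). Time passes only in rows, so rows that do not move let the fingers close. It gives the time, the measured TCP pose, the force, the opening and the grip force at its end, in the units of the state.
- get_state(): the state, without advancing time (a new reading comes with each control period).
- viewer.read_camera(name): name is "scene" or "side" or "wrist"; returns the picture (400x640x3 uint8, blue, green, red); there is no depth.
- viewer.camera_params(name): a dict with "fov_y" (degrees; the focal length in pixels is half the picture's height over the tangent of half this angle, whatever the lens; pixels are square), "cx", "cy" (the principal point, pixels), "xyz" and "attitude" of the camera in the world; the wrist camera has in their place "hand_eye" (4x4, takes a point from camera to tool coordinates, whose origin is the TCP and whose axes are the flange's). Camera axes: x right, y up, looking along -z (the intrinsics and any distortion apply to the point x, -y, -z); pixel columns grow to the right and rows downward; lengths in m; the calibration is good to about 2 mm. A picture is of the moment at which its call begins: read the wrist's pose just before it. camera_params takes no time and is no camera call.
- sign_off(): hands the job in; it is judged then, once.
Trained networks look in the newest picture that a camera, given by its name, has taken for a name from the list of things; names that differ only in an ending like _2 or _b are one class to them, and where a whole thing is asked for, a point or a joint stands for the part that bears it (a point fixed in the world has none). Each returns a list of dicts, best first, with "confidence" (0 to 1); they miss things now and then, are a little off and sometimes report something else, mostly with a low value. They report only what shows in the picture. A call takes as long as a camera call. They do not tell look-alikes from the thing itself.
- viewer.look_for(camera, name): "extent" ([left, top, width, height] as shares, 0 to 1, of the picture: columns of its width, rows of its height, round what is visible of it).
- viewer.outline_of(camera, name): "mask" (400x640 bool, what is visible of it) and "extent" ([left, top, width, height] as shares, 0 to 1, of the picture: columns of its width, rows of its height, round what is visible of it).
- viewer.pinpoint(camera, name): "xy" ([column, row] as shares, 0 to 1, of the picture: columns of its width, rows of its height: a listed point, or the origin of a listed thing).
The state is a dict: "time": time; "qpos": joint angles; "dq": joint speeds; "joint_efforts": joint torques, N m; "eef_pos": TCP position; "tcp_rot": TCP orientation; "contact_force": force on the tool from outside, world axes, zero at the start; "wrist_torque": the same for the moment, N m; "opening": opening from 0.0 (shut) to 1.0 (fully open); "finger_force": force on a finger pad.
Only numpy, scipy, OpenCV 4.12 (cv2) and the standard library are available. Lean on these libraries where they do the work, as an engineer would, in place of code of your own. Each camera call takes 0.05 s, during which the arm holds its last target. There are 200 camera calls.

## Task

Put the thermometer case away in the slot rack, in the one compartment cut to its shape and length: slip its narrow end in under the fixed lip at a slant, then push the broad end down until the sprung catch snaps over it and the case lies flat and fully home, and let go. Leave the bottle, the mug and the spoon undisturbed.

Things in the scene. Friction and masses are not known exactly. Their poses are not given: they have to be found in the camera images.
- case_mid (a point): Centre of the blue rigid thermometer case (70 g, 150 mm long), 10 mm above its flat underside, on which it lies on the table; z up. Broad part: 36 mm wide, 20 mm high, from x = -30 to the broad end at x = +75 mm (good grip: x = +20 mm, across y). Narrow end: 20 mm wide, only 12 mm high above the underside, from x = -30 mm to the tip at x = -75 mm.
- pocket (a point): Where point case_mid comes to rest when home in the matching pocket, same axes (x to the broad end, away from the robot; z up). The pocket floor is 10 mm below this point, 10 mm above the table. Channel 25 mm wide from the end wall at x = -76 to x = -34 mm, then a recess 41 mm wide to x = +77 mm; side walls 10 mm high above the floor. Lengthways play 2 to 3 mm.
- press (a point): Where the top of the case lies when home, 25 mm from its broad end (pocket x = +50 mm, 20 mm above the floor): a good place to push. The case goes in slanted only, tip low and first (12 to 20 degrees suits). Let go, its broad end then rests on the catch, 20 to 33 mm above the floor; pushing it down takes roughly 5 to 15 N until it snaps in and lies on the floor.
- lip (a point): Middle of the top of the fixed lip that roofs the tip end of the matching pocket. The lip covers the channel from the end wall (pocket x = -76 mm) to pocket x = -65 mm; its underside is 16.5 mm above the pocket floor and it is 4 mm thick, 37 mm wide.
- catch_top (a point): Top of the upright sprung catch at the broad end of the matching pocket (pocket x = +76 mm), 34 mm above the pocket floor, 20 mm wide. Its sloping face leads down to a nose that at rest reaches over the case to pocket x = +70.5 mm, 22 to 25 mm above the floor. The point is fixed, it does not follow the catch.
- bay_long_catch (a joint): How far the sprung catch of the matching pocket is pushed back, away from the robot along pocket x: 0 = at rest (sprung forward), at most 0.010 m. It starts with 5 N and stiffens by 0.5 N per mm. With the case clipped in it is back at 0.
- rack_mid (a point): Centre of the base plate of the white rack, fixed flat on the table; 4 mm above the table; 200 mm along x, 248 mm along y. Four compartments 190 x 58 mm side by side along y in changing order: the long matching pocket, a similar pocket 40 mm too short, an open tray with the spoon, an empty open tray. Tallest parts: the catches, 44 mm above the table.
- spoon_mid (a point): Middle of a steel spoon, 150 mm long, lying loose in an open compartment; bystander.
- bottle_mid (a point): Centre of an empty amber bottle standing upright, 60 mm diameter, 150 mm tall; bystander.
- mug_mid (a point): Centre of a cream ceramic mug, 80 mm diameter, 90 mm tall; bystander.
Not all that is in view belongs to the job. Of the things like the part that bears case_mid, leave any that is grey or red; of the rest the smaller one is meant.

How it is judged:
By the outcome, as a careful person would: the job done as asked, in the order asked, and still so for the second after the job is handed in, with the robot touching nothing.
It also fails if it takes over 34 s, if anything falls off the work surface, if the arm or the gripper's body presses on something with over 40 N, if the wrist force passes 120 N, or if a joint passes its speed limit or range.

## Working session

There is one attempt and no reset: what is moved stays moved. The work goes in short steps, Python scripts to look and compute and a shell command to move; the robot and the scene stay as the last step left them, time stands still between calls to the robot, and variables do not carry over. Pictures are saved under pics/ and viewed, at most 10 in all, crops included, and the job is handed in when it is done.

```bash
mkdir -p pics
python3 - <<'E'
from plant import get_state, viewer, ctrl
import cv2, numpy as np
s=get_state(); print(s); print(ctrl.pinch_z)
for c in("scene","side","wrist"):
    im=viewer.read_camera(c); cv2.imwrite(f"pics/{c}0.png",im); print(c,viewer.camera_params(c))
    for n in("case_mid","pocket","press","lip","catch_top","rack_mid"):
        print(n,[(np.round(np.array(d["xy"])*[640,400],1).tolist(),round(d["confidence"],2)) for d in viewer.pinpoint(c,n)])
a=[cv2.imread(f"pics/{c}0.png") for c in("scene","side")]
cv2.imwrite("pics/both0.png",cv2.resize(np.vstack(a),None,fx=.75,fy=.75))
E
```

```text
{'time': 0.0, 'qpos': array([-1.50032893e-01,  2.87233261e-01,  1.57819532e+00, -1.60343818e-05,
        1.27862109e+00, -1.50034666e-01]), 'dq': array([ 3.52249907e-04, -1.07718471e-03,  2.36552247e-04, -2.90942616e-04,
        2.78957621e-05,  2.72653827e-04]), 'joint_efforts': array([-1.79628755e-04, -4.05981302e+01, -2.92628127e+01, -1.54224781e-04,
        5.81841552e-03,  3.74769741e-06]), 'eef_pos': array([6.74328732e-01, 1.04993852e-04, 2.29892206e-01]), 'tcp_rot': array([ 0.70710398,  0.70710851, -0.00073526, -0.00098422]), 'contact_force': array([ 0.0072621 ,  0.00781179, -0.51232249]), 'wrist_torque': array([-0.05911987, -0.0190506 , -0.00528029]), 'finger_force': 0.0, 'opening': 0.99805538968501}
0.0187
scene {'fov_y': 53.87350875237767, 'cx': 320.2228926418037, 'cy': 199.7935995736611, 'xyz': array([ 0.96733821, -0.60587457,  0.57550454]), 'attitude': array([0.48185827, 0.137006  , 0.24671764, 0.82956155])}
case_mid [([298.9, 239.5], 0.9), ([332.9, 217.9], 0.71), ([284.9, 185.8], 0.67), ([347.4, 161.5], 0.56)]
pocket [([261.6, 296.7], 0.79)]
press [([278.4, 302.8], 0.68)
[... 533 characters left out ...]
atch_top [([330.4, 144.2], 0.55)]
rack_mid []
wrist {'fov_y': 66.05246809818767, 'cx': 322.08829244355627, 'cy': 205.0355667035989, 'hand_eye': array([[-1.98346424e-03,  9.49942645e-01,  3.12418047e-01,
         8.15560612e-02],
       [ 9.99998021e-01,  1.93304494e-03,  4.71094718e-04,
        -5.56209352e-04],
       [-1.56405163e-04,  3.12418364e-01, -9.49944599e-01,
        -1.41890940e-01],
       [ 0.00000000e+00,  0.00000000e+00,  0.00000000e+00,
         1.00000000e+00]])}
case_mid [([155.9, 2.2], 0.8), ([175.0, 150.7], 0.62)]
pocket [([231.1, 300.1], 0.59)]
press [([269.6, 309.1], 0.63)]
lip [([176.3, 308.9], 0.66)]
catch_top [([288.1, 316.7], 0.91)]
rack_mid [([383.9, 72.5], 0.52)]
```

View pics/both0.png

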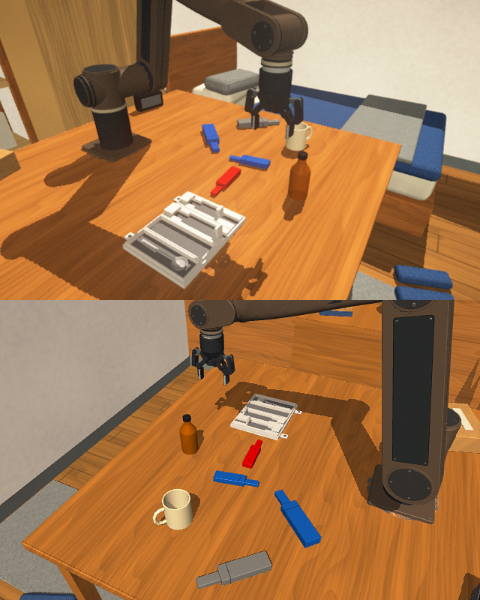

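The scene shows four cases: red at (303,240), grey at (345,165), and two blue ones at (333,215) and (280,184) in scene pixels. The rack is at (245,318). Next I'll triangulate and compare the sizes of the blue cases.

```bash
cat > h.py <<'E'
from plant import get_state, viewer, ctrl
import cv2, numpy as np
from scipy.spatial.transform import Rotation as R
def cam(c, st=None):
    p=viewer.camera_params(c)
    if "hand_eye" in p:
        st=st or get_state(); T=np.eye(4); T[:3,:3]=R.from_quat(st["tcp_rot"]).as_matrix(); T[:3,3]=st["eef_pos"]
        M=T@p["hand_eye"]
    else:
        M=np.eye(4); M[:3,:3]=R.from_quat(p["attitude"]).as_matrix(); M[:3,3]=p["xyz"]
    f=200/np.tan(np.radians(p["fov_y"]/2)); return M,f,p["cx"],p["cy"]
def ray(C,uv):
    M,f,cx,cy=C; uv=np.atleast_2d(uv).astype(float)
    d=np.c_[(uv[:,0]-cx)/f,-(uv[:,1]-cy)/f,-np.ones(len(uv))]@M[:3,:3].T
    return M[:3,3],d
def onplane(C,uv,z):
    o,d=ray(C,uv); return o+d*((z-o[2])/d[:,2])[:,None]
def proj(C,X):
    M,f,cx,cy=C; q=(np.atleast_2d(X)-M[:3,3])@M[:3,:3]; return np.c_[cx+f*q[:,0]/-q[:,2], cy+f*q[:,1]/q[:,2]]
def tri(obs):
    A=np.zeros((3,3));b=np.zeros(3)
    for C,uv in obs:
        o,d=ray(C,uv);d=d[0]/np.linalg.norm(d[0]);P=np.eye(3)-np.outer(d,d);A+=P;b+=P@o
    X=np.linalg.solve(A,b); return X,[np.round(proj(C,X)[0]-uv,1).tolist() for C,uv in obs]
def blue(im): 
    h=cv2.cvtColor(im,cv2.COLOR_BGR2HSV); return cv2.inRange(h,(100,120,60),(130,255,255))
E
python3 - <<'E'
from h import *
S,D,W=cam("scene"),cam("side"),cam("wrist")
P=dict(pocket=[(261.6,296.7),(349.8,155.2),(231.1,300.1)],press=[(278.4,302.8),(335.3,150.6),(269.6,309.1)],lip=[(235.7,279.7),(370.4,161),(176.3,308.9)],catch=[(289.1,302.1),(330.4,144.2),(288.1,316.7)])
for n,o in P.items():
    print(n,*tri(list(zip((S,D,W),o)))); print("  no wrist",*tri(list(zip((S,D),o[:2]))))
for c,C in(("scene",S),("side",D)):
    m=blue(cv2.imread(f"pics/{c}0.png"))
    cs,_=cv2.findContours(m,cv2.RETR_EXTERNAL,cv2.CHAIN_APPROX_NONE)
    for k in cs:
        if 150<cv2.contourArea(k)<6000:
            X=onplane(C,k[:,0],.015)[:,:2]; r=cv2.minAreaRect((X*1000).astype(np.float32)); print(c,k[:,0].mean(0),r)
E
python3 - <<'E'
import cv2,numpy as np
a=cv2.imread("pics/wrist0.png"); b=cv2.imread("pics/scene0.png")[240:400,150:350]
cv2.imwrite("pics/wr0.png",np.vstack([cv2.resize(a,(480,300)),cv2.resize(b,(375,300)) if 0 else cv2.copyMakeBorder(cv2.resize(b,(375,300)),0,0,0,105,0)]))
E
```

```text
pocket [ 0.5533455  -0.17371116  0.01675585] [[-1.3, -1.5], [-0.4, 1.1], [2.3, 1.5]]
  no wrist [ 0.55606781 -0.17669567  0.01735248] [[-1.3, -0.3], [-0.8, 0.2]]
press [ 0.60225171 -0.17752727  0.02400393] [[-0.1, 0.7], [-0.2, -0.8], [-1.0, -1.8]]
  no wrist [ 0.6006294  -0.17510879  0.02289679] [[-0.0, -0.0], [-0.0, 0.0]]
lip [ 0.48427753 -0.17287245  0.02509185] [[-1.1, -0.7], [0.7, -1.1], [3.5, -3.9]]
  no wrist [ 0.48532705 -0.17093865  0.02214453] [[0.1, 0.0], [0.0, -0.0]]
catch [ 0.62577155 -0.17893827  0.03920792] [[-1.7, 0.9], [-2.0, -0.7], [-3.2, -1.2]]
  no wrist [ 0.62248654 -0.17623083  0.03848379] [[-2.3, -0.4], [-1.4, 0.2]]
scene [563.39285714 392.75595238] ((1083.1522216796875, -73.40077209472656), (112.0866470336914, 28.90787696838379), 33.17216873168945)
scene [562.88764045 369.08426966] ((1079.7921142578125, -29.00439453125), (112.6485595703125, 44.59546661376953), 22.831201553344727)
scene [335.44715447 213.80487805] ((510.9520263671875, 172.64892578125), (143.72662353515625, 55.21254348754883), 12.284374237060547)
scene [280.15714286 176.87142857] ((254.33526611328125, 275.39471435546875), (48.13001251220703, 159.96002197265625), 47.06926345825195)
scene [566.67708333 197.57986111] ((1041.774658203125, 734.9203491210938), (682.326416015625, 134.0919189453125), 86.81099700927734)
side [ 65.52752294 395.62844037] ((746.4395141601562, 734.949951171875), (134.5762939453125, 14.917792320251465), 24.814970016479492)
side [395.38888889 291.08888889] ((281.5567626953125, 247.542236328125), (60.341522216796875, 214.99729919433594), 47.09237289428711)
side [314.01449275 239.11594203] ((503.4166259765625, 185.78004455566406), (151.10153198242188, 51.26938247680664), 11.700591087341309)
side [447.08163265  17.67346939] ((549.5911865234375, -1493.3790283203125), (216.88504028320312, 81.49642944335938), 17.139436721801758)
```

View pics/wr0.png

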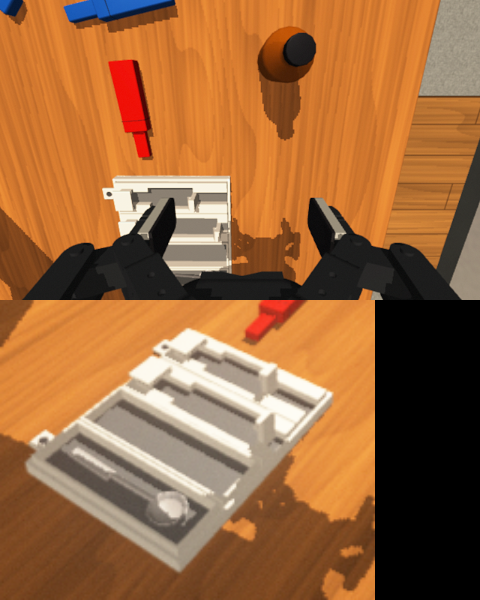

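The target is the blue case at about (0.507, 0.18), yaw about 12°, narrow end towards the robot; the other blue case is larger. In the rack crop, compartment 1 (top) and compartment 2 are the two pockets, and compartment 2 looks longer. I'll take one closer look at the rack.

```bash
python3 -m handwheel '[[[0.085,-0.014,-0.006,-0.004,0],[0.085,-0.014,-0.006,-0.004,0],[0.085,-0.014,-0.006,-0.004,0],[0.085,-0.014,-0.006,-0.004,0],[0.085,-0.014,-0.006,-0.004,0],[0.085,-0.014,-0.006,-0.004,0],[0.085,-0.014,-0.006,-0.004,0],[0.085,-0.014,-0.006,-0.004,0],[0.085,-0.014,-0.006,-0.004,0],[0.085,-0.014,-0.006,-0.004,0],[0.085,0,0,0,0],[0.085,0,0,0,0]]]'
python3 - <<'E'
from h import *
st=get_state(); W=cam("wrist",st); np.savez("w1.npz",M=W[0]); im=viewer.read_camera("wrist"); cv2.imwrite("pics/w1.png",im)
S,D=cam("scene"),cam("side")
P=dict(pocket=[(261.6,296.7),(349.8,155.2)],press=[(278.4,302.8),(335.3,150.6)],lip=[(235.7,279.7),(370.4,161)],catch_top=[(289.1,302.1),(330.4,144.2)])
for n,o in P.items():
    for d in viewer.pinpoint("wrist",n):
        uv=np.array(d["xy"])*[640,400]; print(n,uv.round(1),round(d["confidence"],2),onplane(W,uv,dict(pocket=.02,press=.03,lip=.0305,catch_top=.044)[n]), *tri(list(zip((S,D,W),o+[uv]))))
cv2.imwrite("pics/w1v.png",cv2.resize(im,(800,500)))
E
```

```text
time: 2.05
eef_pos: [0.6148, -0.141, 0.2718]
tcp_rot: [0.708, 0.707, 0.0, 0.0]
contact_force: [-0.3, 0.2, 0.6]
opening: 0.992
finger_force: 0.0
press [276.6 192.4] 0.59 [[ 0.55537468 -0.16812334  0.03      ]] [ 0.58253906 -0.16776701  0.02461949] [[-5.0, -6.6], [4.6, 2.2], [21.3, -1.5]]
press [314.3 198.8] 0.58 [[ 0.60409527 -0.1769855   0.03      ]] [ 0.60226827 -0.17724583  0.02338954] [[-0.0, 0.8], [-0.2, -0.6], [-1.3, -1.3]]
lip [217.7 199.4] 0.63 [[ 0.47828111 -0.17714795  0.0305    ]] [ 0.48289873 -0.17363134  0.02414365] [[-1.8, -0.4], [1.2, -0.8], [4.8, -4.0]]
```

View pics/w1v.png

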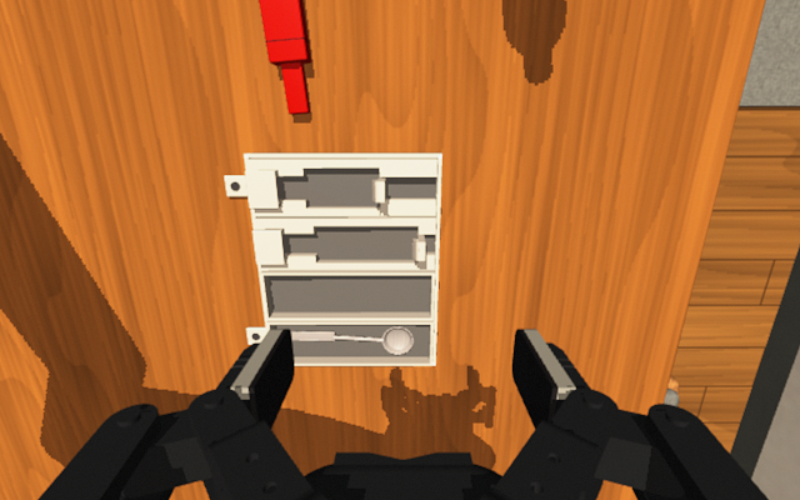

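Compartment 2 (row about 248 in this view; lip at (268,248), catch at (420,248)) is the long pocket and agrees with the network. I'll measure its edges and yaw, and the case's pose.

Run:
```python
from h import *
W=list(cam("wrist")); W[0]=np.load("w1.npz")["M"]
g=cv2.cvtColor(cv2.imread("pics/w1.png"),cv2.COLOR_BGR2GRAY)
L=cv2.createLineSegmentDetector().detect(g)[0][:,0]
out=[]
for l in L:
    if min(l[0],l[2])>180 and max(l[0],l[2])<365 and 115<min(l[1],l[3]) and max(l[1],l[3])<300:
        A,B=onplane(W,[l[:2],l[2:]],.02)[:,:2]*1000; v=B-A; n=np.hypot(*v)
        if n>25: out.append((l.round().astype(int).tolist(),A.round().tolist(),B.round().tolist(),round(n),round(np.degrees(np.arctan2(v[1],v[0]))%180,1)))
for o in sorted(out,key=lambda o:o[1][1]): print(o)
c=cv2.imread("pics/w1.png")[115:300,175:365]; cv2.imwrite("pics/w1c.png",cv2.resize(c,None,fx=3,fy=3,interpolation=cv2.INTER_CUBIC))
# case: silhouette fit of box model in scene + side
from scipy.optimize import least_squares, minimize
def hull(C,p,shape=(400,640)):
    x,y,a=p; m=np.zeros(shape,np.uint8)
    for (x0,x1,w,h) in((-.03,.075,.018,.02),(-.075,-.03,.010,.012)):
        V=np.array([(i,j,k) for i in(x0,x1) for j in(-w,w) for k in(0,h)]); Rz=R.from_euler("z",a).as_matrix()
        uv=proj(C,V@Rz.T+[x,y,0]); cv2.fillConvexPoly(m,cv2.convexHull((uv*16).round().astype(np.int32)),255,shift=4,lineType=cv2.LINE_AA)
    return m
obs=[]
for c in("scene","side"):
    b=blue(cv2.imread(f"pics/{c}0.png")); n,lab,stt,cen=cv2.connectedComponentsWithStats(b)
    t=np.array({"scene":(335,214),"side":(314,239)}[c]); i=1+np.argmin(np.linalg.norm(cen[1:]-t,axis=1)); obs.append((cam(c),(lab==i)*255.,stt[i]))
f=lambda p,o=obs: sum(np.abs(hull(C,p)-m).sum()/255 for C,m,_ in o)
for o in (obs,obs[:1],obs[1:]):
    r=min((minimize(f,[.507,.18,a],args=(o,),method="Nelder-Mead",options=dict(initial_simplex=[[.507,.18,a],[.517,.18,a],[.507,.19,a],[.507,.18,a+.1]])) for a in(.21,.21+np.pi)),key=lambda r:r.fun)
    print(r.x,np.degrees(r.x[2]),r.fun,[x[2].tolist() for x in o])
```

```text
([292, 292, 342, 293], [569.0, -325.0], [643.0, -326.0], 74, np.float64(179.5))
([237, 292, 291, 292], [487.0, -325.0], [567.0, -325.0], 80, np.float64(179.7))
([348, 291, 353, 123], [653.0, -323.0], [653.0, -82.0], 240, np.float64(89.8))
([341, 290, 238, 289], [641.0, -321.0], [489.0, -320.0], 152, np.float64(179.6))
([341, 285, 237, 285], [641.0, -313.0], [488.0, -312.0], 153, np.float64(179.7))
([209, 273, 216, 259], [450.0, -292.0], [463.0, -270.0], 26, np.float64(60.6))
([236, 272, 306, 272], [488.0, -290.0], [590.0, -291.0], 102, np.float64(179.5))
([306, 270, 268, 268], [590.0, -288.0], [536.0, -284.0], 54, np.float64(175.8))
([266, 265, 234, 265], [533.0, -279.0], [488.0, -279.0], 45, np.float64(179.9))
([344, 261, 343, 291], [645.0, -273.0], [645.0, -323.0], 50, np.float64(90.3))
([253, 259, 341, 259], [515.0, -270.0], [640.0, -270.0], 125, np.float64(179.8))
([231, 259, 253, 259], [483.0, -270.0], [515.0, -270.0], 32, np.float64(0.3))
([216, 256, 346, 256], [462.0, -264.0], [647.0, -265.0], 185, np.float64(179.8))
([214, 253, 210, 220], [461.0, -260.0], [461.0, -211.0], 49,
[... 2417 characters left out ...]
244, 139], [581.0, -101.0], [517.0, -101.0], 64, np.float64(179.7))
([243, 134, 302, 134], [516.0, -95.0], [589.0, -95.0], 74, np.float64(0.1))
([348, 127, 199, 127], [647.0, -87.0], [462.0, -87.0], 185, np.float64(179.8))
([199, 125, 348, 125], [462.0, -84.0], [647.0, -85.0], 185, np.float64(179.8))
([353, 122, 196, 122], [653.0, -81.0], [458.0, -80.0], 195, np.float64(179.8))
[0.50560844 0.1805909  0.19686361] 11.27945399297332 547.0627450980392 [[307, 207, 53, 18, 355], [285, 227, 60, 22, 779]]
[0.50044029 0.18893107 0.12807651] 7.3382434003928445 356.93333333333334 [[307, 207, 53, 18, 355]]
[0.50619448 0.18024003 0.19958402] 11.435321765148764 174.61176470588236 [[285, 227, 60, 22, 779]]
```

View pics/w1c.png

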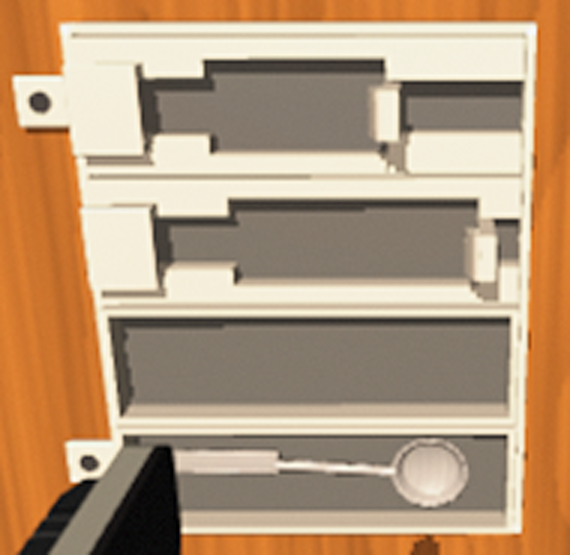

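Rack yaw is about 0 and the pocket origin is about (0.554, -0.175). The tool can't tilt, so I'll make the slant by lowering the broad end onto the catch top, which pivots the case in the pads. First I go above the case.

```bash
python3 -m handwheel '[[[0.085,0.027,-0.0075,0.004,0],[0.085,0.027,-0.0075,0.004,0],[0.085,0.027,-0.0075,0.004,0],[0.085,0.027,-0.0075,0.004,0],[0.085,0.027,-0.0075,0.004,0],[0.085,0.027,-0.0075,0.004,0],[0.085,0.027,-0.0075,0.004,0],[0.085,0.027,-0.0075,0.004,0],[0.085,0.027,-0.0075,0.004,0],[0.085,0.027,-0.0075,0.004,0],[0.085,0.027,-0.0075,0.004,0],[0.085,0.027,-0.0075,0.004,0]]]'
python3 -m handwheel '[[[0.085,0,0,0,7.1],[0.085,0,0,0,7.1],[0.085,0,0,0,7.1],[0.085,0,0,0,7.1],[0.085,0,0,0,7.1],[0.085,0,0,0,7.1],[0.085,0,0,0,7.1],[0.085,0,0,0,7.1],[0.085,0,0,0,7.1],[0.085,0,0,0,7.1],[0.085,0,0,0,0.5],[0.085,0,0,0,0]]]'
python3 - <<'E'
from h import *
from scipy.optimize import minimize
st=get_state(); W=cam("wrist",st); im=viewer.read_camera("wrist"); cv2.imwrite("pics/w2.png",im)
print(st["eef_pos"],R.from_quat(st["tcp_rot"]).as_matrix().round(3).tolist())
b=blue(im); n,lab,stt,cen=cv2.connectedComponentsWithStats(b)
for i in range(1,n):
    if stt[i,4]>300: print(stt[i],cen[i],onplane(W,cen[i],.015))
v=im.copy()
for (x0,x1,w,h) in((-.03,.075,.018,.02),(-.075,-.03,.010,.012)):
    V=np.array([(i,j,h) for i,j in((x0,-w),(x1,-w),(x1,w),(x0,w))]); uv=proj(W,V@R.from_euler("z",.199).as_matrix().T+[.506,.180,0])
    cv2.polylines(v,[uv.round().astype(np.int32)],True,(0,255,255),1)
cv2.imwrite("pics/w2v.png",v)
E
```

```text
time: 3.3
eef_pos: [0.5242, 0.1859, 0.2231]
tcp_rot: [0.707, 0.707, 0.0, -0.0]
contact_force: [-0.1, -0.3, -0.1]
opening: 0.996
finger_force: 0.0
time: 4.3
eef_pos: [0.5248, 0.1845, 0.2232]
tcp_rot: [0.987, 0.162, -0.0, -0.0]
contact_force: [0.4, -0.4, 0.4]
opening: 0.998
finger_force: 0.0
[0.52480106 0.18447332 0.22316406] [[0.947, 0.321, -0.0], [0.321, -0.947, -0.0], [-0.0, -0.0, -1.0]]
[ 304  127   41  121 3187] [322.37621588 180.23909633] [[0.51996753 0.18428097 0.015     ]]
[ 217  281   79   68 2241] [253.26193664 312.75323516] [[0.31554985 0.21428098 0.015     ]]
```

View pics/w2v.png

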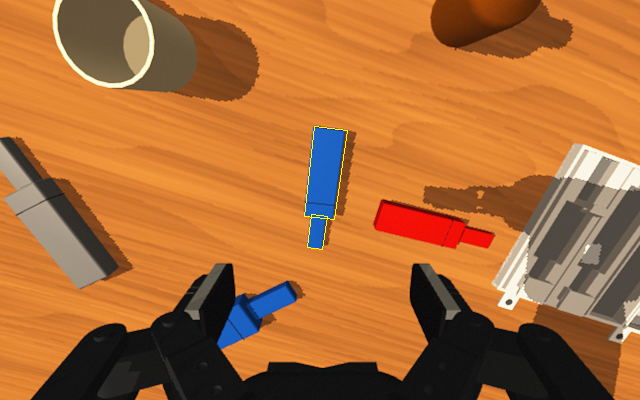

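The overlaid model (yellow) matches the case at (322,180) closely; it needs a further 7° of spin. Descending to grip.

```bash
python3 -m handwheel '[[[0.085,0,0,0.02,7.1],[0.085,0,0,0.025,0],[0.085,0,0,0.025,0],[0.085,0,0,0.025,0],[0.085,0,0,0.025,0],[0.085,0,0,0.025,0],[0.085,0,0,0.025,0],[0.085,0,0,0.02,0],[0.085,0,0,0.014,0],[0.085,0,0,0.01,0],[0.085,0,0,0.004,0],[0.085,0,0,0,0]]]' 25
python3 -m handwheel '[[[0.03,0,0,0,0],[0.03,0,0,0,0],[0.03,0,0,0,0],[0.03,0,0,0,0],[0.03,0,0,0,0],[0.03,0,0,0,0],[0.03,0,0,0,0],[0.03,0,0,0,0],[0.03,0,0,0,0],[0.03,0,0,0,0]]]' 25
```

```text
time: 5.35
eef_pos: [0.5245, 0.184, 0.0045]
tcp_rot: [0.995, 0.1, -0.001, 0.0]
contact_force: [-1.0, -0.3, -0.6]
opening: 0.99
finger_force: 0.0
time: 6.18
eef_pos: [0.5259, 0.1842, 0.0064]
tcp_rot: [0.995, 0.099, 0.001, -0.0]
contact_force: [-1.0, -0.6, 5.3]
opening: 0.412
finger_force: 26.0
```

```bash
python3 -m handwheel '[[[0.03,0,0,-0.01,0],[0.03,0,0,-0.02,0],[0.03,0,0,-0.025,0],[0.03,0,0,-0.025,0],[0.03,0,0,-0.02,5.8],[0.03,0,0,0,5.8],[0.03,0,0,0,0]]]'
python3 -m handwheel '[[[0.03,0.004,0.02,0,0],[0.03,0.005,0.03,0,0],[0.03,0.005,0.032,0,0],[0.03,0.005,0.034,0,0],[0.03,0.005,0.034,0,0],[0.03,0.005,0.034,0,0],[0.03,0.005,0.034,0,0],[0.03,0.005,0.034,0,0],[0.03,0.006,0.034,0,0],[0.03,0.006,0.03,0,0],[0.03,0.005,0.024,0,0],[0.03,0.005,0.018,0,0]]]'
python3 -m handwheel '[[[0.03,0,0,0,0],[0.03,0,0,0,0]]]'
python3 - <<'E'
from h import *
st=get_state(); W=cam("wrist",st); ims=[viewer.read_camera(c) for c in("wrist","scene","side")]
print(st["eef_pos"],np.degrees(R.from_quat(st["tcp_rot"]).as_rotvec()).round(2), R.from_quat(st["tcp_rot"]).as_matrix().round(4).tolist())
S,D=cam("scene"),cam("side")
cs=[]
for C,im in((W,ims[0]),(S,ims[1]),(D,ims[2])):
    u=proj(C,[[.57,-.175,.05]])[0]; x,y=np.clip(u.astype(int),[130,100],[510,300]); 
    k=im[y-100:y+100,x-130:x+130]; cs.append(cv2.resize(k,None,fx=1.5,fy=1.5,interpolation=cv2.INTER_CUBIC))
w=cv2.resize(ims[0],(480,300))
cv2.imwrite("pics/h3.png",np.vstack([np.hstack(cs[1:]),np.pad(w,((0,0),(0,300),(0,0)))]))
E
```

```text
time: 6.77
eef_pos: [0.5257, 0.1842, 0.1072]
tcp_rot: [1.0, -0.003, 0.001, -0.0]
contact_force: [-0.0, 0.0, -0.7]
opening: 0.414
finger_force: 25.3
time: 7.77
eef_pos: [0.5838, -0.1761, 0.1039]
tcp_rot: [1.0, -0.001, -0.001, -0.001]
contact_force: [-0.0, 0.3, -0.5]
opening: 0.413
finger_force: 25.3
time: 7.93
eef_pos: [0.5842, -0.1743, 0.1043]
tcp_rot: [1.0, -0.002, -0.001, -0.001]
contact_force: [-0.0, 1.0, -0.5]
opening: 0.409
finger_force: 25.3
[ 0.58415001 -0.1743461   0.10427333] [-179.92    0.34    0.18] [[1.0, -0.0037, -0.002], [-0.0037, -1.0, 0.0015], [-0.002, -0.0015, -1.0]]
```

View pics/h3.png

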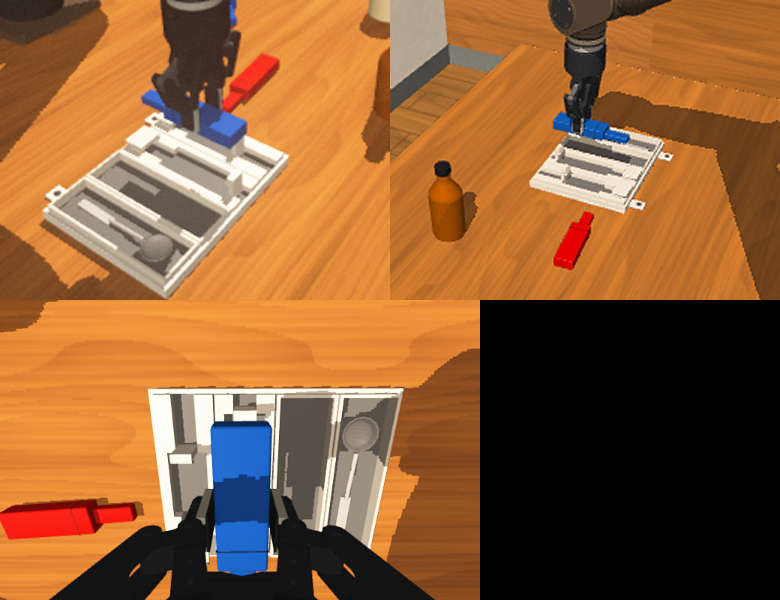

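The case is held level over compartment 2 with its narrow end towards the robot. In the wrist view its broad end (240,425) is over the catch (250,410). Before lowering, I'll check the case-to-pocket offset numerically.

```bash
python3 -m handwheel '[[[0.03,0.003,0.0005,0.015,0],[0.03,0,0,0.015,0],[0.03,0,0,0.01,0],[0.03,0,0,0.005,0],[0.03,0,0,0,0],[0.03,0,0,0,0]]]'
python3 - <<'E'
from h import *
st=get_state(); W=cam("wrist",st); im=viewer.read_camera("wrist"); t=st["eef_pos"]; print(t)
b=blue(im); n,lab,s,c=cv2.connectedComponentsWithStats(b); i=1+np.argmax(s[1:,4]); ys,xs=np.nonzero(lab==i)
r=ys.min(); zt=t[2]-.0064+.02; print("case far edge",onplane(W,[(xs[ys<r+4].mean(),r)],zt)-t, "left/right at row+20", [onplane(W,[(f(xs[ys==r+20]),r+20)],zt)[0]-t for f in(np.min,np.max)])
for nme,z in(("catch_top",.044),("lip",.0305),("pocket",.02)):
    for d in viewer.pinpoint("wrist",nme): uv=np.array(d["xy"])*[640,400]; print(nme,uv.round(),round(d["confidence"],2),onplane(W,uv,z))
g=cv2.cvtColor(im,cv2.COLOR_BGR2GRAY)
for l in cv2.createLineSegmentDetector().detect(g)[0][:,0]:
    if l[[1,3]].max()<230 and 180<l[[0,2]].min() and l[[0,2]].max()<460:
        A,B=onplane(W,[l[:2],l[2:]],.044)[:,:2]*1000
        if np.hypot(*(B-A))>14: print(l.round().astype(int).tolist(),A.round(1).tolist(),B.round(1).tolist())
cv2.imwrite("pics/h4.png",cv2.resize(im[100:300,180:460],(784,560)))
E
```

```text
time: 8.58
eef_pos: [0.5877, -0.1742, 0.0603]
tcp_rot: [1.0, -0.001, -0.0, -0.0]
contact_force: [0.3, -0.7, -1.2]
opening: 0.416
finger_force: 25.3
[ 0.58769395 -0.17417486  0.06032007]
case far edge [[0.05709169 0.00077783 0.0136    ]] left/right at row+20 [array([0.0485618 , 0.01868735, 0.0136    ]), array([ 0.0484118 , -0.01555352,  0.0136    ])]
[284, 161, 356, 160] [639.4, -153.5] [639.7, -190.4]
[215, 223, 205, 137] [605.1, -113.6] [651.9, -113.8]
[244, 139, 251, 229] [650.7, -133.4] [601.4, -133.3]
[277, 139, 279, 171] [650.5, -150.5] [634.5, -150.3]
[223, 137, 231, 212] [651.9, -123.3] [611.8, -123.2]
[328, 125, 369, 122] [657.6, -176.1] [658.7, -196.7]
[282, 125, 326, 122] [657.7, -153.1] [658.9, -174.9]
[373, 125, 419, 122] [657.4, -198.6] [658.7, -221.5]
[233, 125, 278, 122] [657.8, -128.7] [658.9, -151.3]
[425, 146, 422, 178] [647.1, -225.5] [630.1, -225.4]
[358, 168, 283, 169] [635.6, -191.8] [635.2, -152.7]
[247, 216, 219, 216] [609.4, -131.7] [609.6, -116.6]
[342, 156, 312, 156] [642.2, -183.2] [642.1, -167.8]
```

View pics/h4.png

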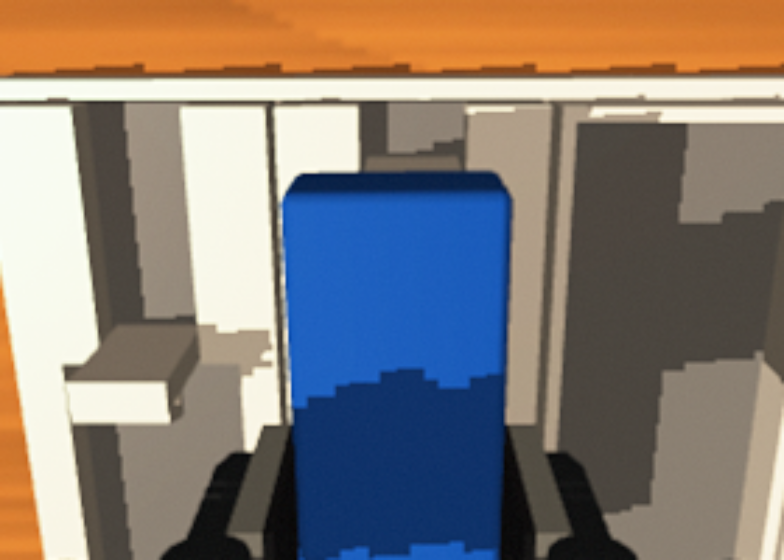

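The case's broad end is at about x=0.644, past the catch; the tip is at 0.494, clear of the lip edge (0.4885). The case sits about 2 mm too far left, so I'll correct that and lower it onto the catch.

```bash
python3 -m handwheel '[[[0.03,0,0.002,0.004,0],[0.03,0,0,0.004,0],[0.03,0,0,0.003,0],[0.03,0,0,0.002,0],[0.03,0,0,0,0]]]'
python3 -m handwheel '[[[0.03,0,0,0.003,0],[0.03,0,0,0.002,0],[0.03,0,0,0,0]]]'
python3 -m handwheel '[[[0.03,0,0,0.002,0],[0.03,0,0,0.002,0],[0.03,0,0,0,0]]]'
python3 - <<'E'
from h import *
st=get_state(); W=cam("wrist",st); ims=[viewer.read_camera(c) for c in("wrist","scene","side")]
cs=[]
for C,im in((cam("scene"),ims[1]),(cam("side"),ims[2])):
    u=proj(C,[[.57,-.175,.03]])[0].astype(int); x,y=u; cs.append(cv2.resize(im[y-50:y+50,x-65:x+65],(390,300),interpolation=cv2.INTER_CUBIC))
cv2.imwrite("pics/h5.png",np.vstack([np.hstack(cs),np.pad(cv2.resize(ims[0],(480,300)),((0,0),(0,300),(0,0)))]))
E
```

```text
time: 9.2
eef_pos: [0.5873, -0.1768, 0.0475]
tcp_rot: [1.0, -0.002, -0.001, -0.0]
contact_force: [-2.7, -0.2, 4.5]
opening: 0.409
finger_force: 26.1
time: 9.45
eef_pos: [0.587, -0.1768, 0.0427]
tcp_rot: [1.0, -0.002, -0.001, -0.0]
contact_force: [-4.9, 0.2, 6.2]
opening: 0.418
finger_force: 26.9
time: 9.7
eef_pos: [0.5869, -0.1768, 0.0386]
tcp_rot: [1.0, -0.002, -0.001, -0.0]
contact_force: [-5.9, 1.0, 6.0]
opening: 0.411
finger_force: 27.5
```

View pics/h5.png

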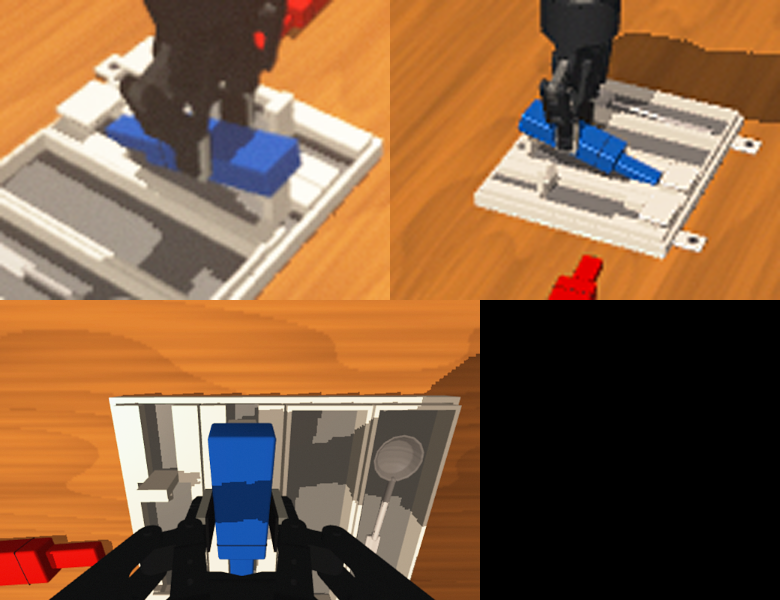

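The case is now slanted, with its broad end on the catch and its tip ((660,180) in the top-right panel) low, just in front of the lip. I'll lower slightly, then slide it in under the lip.

```bash
python3 -m handwheel '[[[0.03,0,0,0.002,0],[0.03,0,0,0,0]]]'
python3 -m handwheel '[[[0.03,-0.003,0,0,0],[0.03,-0.003,0,0,0],[0.03,0,0,0,0]]]'
python3 -m handwheel '[[[0.03,-0.003,0,0,0],[0.03,-0.002,0,0,0],[0.03,0,0,0,0]]]'
```

```text
time: 10.02
eef_pos: [0.5876, -0.1769, 0.0381]
tcp_rot: [1.0, -0.001, -0.001, -0.0]
contact_force: [-6.1, 2.7, 10.3]
opening: 0.416
finger_force: 28.0
time: 10.27
eef_pos: [0.5828, -0.1773, 0.0376]
tcp_rot: [1.0, -0.002, 0.002, 0.001]
contact_force: [0.5, 0.2, 5.3]
opening: 0.416
finger_force: 27.5
time: 10.52
eef_pos: [0.577, -0.177, 0.0368]
tcp_rot: [1.0, -0.002, 0.001, 0.0]
contact_force: [2.0, -0.1, 5.4]
opening: 0.414
finger_force: 27.3
```

```bash
python3 -m handwheel '[[[0.03,-0.002,0,0,0],[0.03,-0.002,0,0,0],[0.03,0,0,0,0]]]'
python3 -m handwheel '[[[0.03,-0.002,0,0,0],[0.03,0,0,0,0]]]'
python3 -m handwheel '[[[0.03,-0.002,0,0,0],[0.03,0,0,0,0]]]'
python3 - <<'E'
from h import *
st=get_state(); ims=[viewer.read_camera(c) for c in("wrist","scene","side")]
cs=[]
for C,im in((cam("scene"),ims[1]),(cam("side"),ims[2])):
    u=proj(C,[[.55,-.175,.03]])[0].astype(int); x,y=u; cs.append(cv2.resize(im[y-40:y+40,x-52:x+52],(390,300),interpolation=cv2.INTER_CUBIC))
cv2.imwrite("pics/h6.png",np.hstack(cs))
E
```

```text
time: 10.77
eef_pos: [0.5724, -0.1766, 0.0362]
tcp_rot: [1.0, -0.002, -0.0, -0.0]
contact_force: [2.2, -1.0, 3.2]
opening: 0.416
finger_force: 27.2
time: 10.93
eef_pos: [0.5706, -0.1766, 0.0363]
tcp_rot: [1.0, -0.002, 0.0, 0.0]
contact_force: [2.6, -0.2, 3.2]
opening: 0.418
finger_force: 27.2
time: 11.1
eef_pos: [0.5703, -0.1768, 0.0371]
tcp_rot: [1.0, -0.002, 0.002, 0.0]
contact_force: [4.8, 0.6, 2.4]
opening: 0.414
finger_force: 27.1
```

View pics/h6.png

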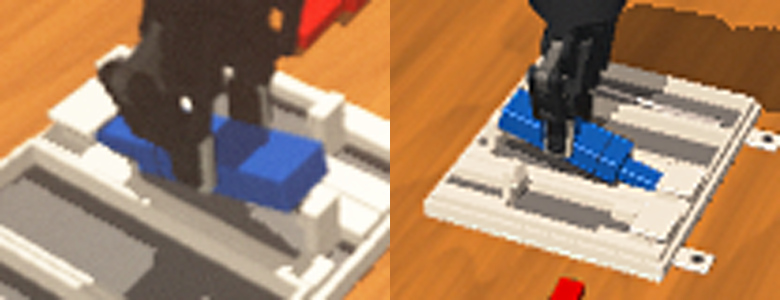

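Run:
```python
from h import *
from scipy.optimize import minimize
st=get_state(); D=cam("side"); S=cam("scene")
im=viewer.read_camera("side"); b=blue(im); u=proj(D,[[.55,-.175,.03]])[0].astype(int)
m=np.zeros_like(b); m[u[1]-40:u[1]+40,u[0]-52:u[0]+52]=b[u[1]-40:u[1]+40,u[0]-52:u[0]+52]
ys,xs=np.nonzero(m); print("blue right end",xs.max(),ys[xs>=xs.max()-1], "left",xs.min())
P=lambda *a: proj(D,np.array(a))[0].round(1)
print("lip edge front/top corners",P(.4885,-.1565,.0305),P(.4885,-.1935,.0305),"under",P(.4885,-.175,.0265),"endwall",P(.478,-.175,.02))
def pts(xg,zg,th,g=.0185,hg=.008):  # grip pt world = TCP x, z ; case-frame point (g,hg)
    Rm=R.from_euler("y",-th).as_matrix()
    return lambda X:(Rm@(np.array(X)-[g,0,hg]))+[xg,-.175,zg]
t=st["eef_pos"]; print(t)
for th in(10,13,16,19):
    f=pts(t[0],t[2]+.0016,np.radians(th))
    print(th,"tip bot",f([-.075,0,0]).round(4),"tiptop",f([-.075,0,.012]).round(4),"px",P(*f([-.075,.01,.012])),P(*f([-.075,-.01,.012])),"broad top",f([.075,0,.02]).round(4),"px",P(*f([.075,.018,.02])),P(*f([.075,-.018,.02])),"bot",f([.075,0,0]).round(4),P(*f([.075,.018,0])))
for uv in((xs.min(),ys[xs==xs.min()].mean()),): print(uv)
k=cv2.resize(im[u[1]-35:u[1]+35,u[0]-50:u[0]+50],None,fx=8,fy=8,interpolation=cv2.INTER_CUBIC); print("origin",u-[50,35]); cv2.imwrite("pics/h7.png",k)
```

```text
blue right end 370 [158 158 159] left 327
lip edge front/top corners [368. 161.] [372.2 154.4] under [370.  158.8] endwall [373.2 161.5]
[ 0.57029165 -0.17677546  0.03703429]
10 tip bot [ 0.4796 -0.175   0.0145] tiptop [ 0.4775 -0.175   0.0263] px [372.4 161.6] [374.6 158. ] broad top [ 0.6238 -0.175   0.0603] px [326.2 141.5] [331.  135.6] bot [ 0.6273 -0.175   0.0406] [325.  146.7]
13 tip bot [ 0.481  -0.175   0.0098] tiptop [ 0.4783 -0.175   0.0215] px [372.  162.8] [374.2 159.2] broad top [ 0.6226 -0.175   0.063 ] px [326.6 140.9] [331.3 134.9] bot [ 0.6271 -0.175   0.0435] [325.1 145.9]
16 tip bot [ 0.4826 -0.175   0.0052] tiptop [ 0.4793 -0.175   0.0167] px [371.5 164. ] [373.8 160.5] broad top [ 0.6213 -0.175   0.0657] px [327.  140.2] [331.8 134.2] bot [ 0.6268 -0.175   0.0465] [325.2 145.1]
19 tip bot [ 0.4845 -0.175   0.0006] tiptop [ 0.4806 -0.175   0.012 ] px [371.  165.2] [373.2 161.6] broad top [ 0.6198 -0.175   0.0684] px [327.5 139.6] [332.3 133.6] bot [ 0.6263 -0.175   0.0495] [325.4 144.4]
(np.int64(327), np.float64(144.0))
origin [300 117]
```

View pics/h7.png

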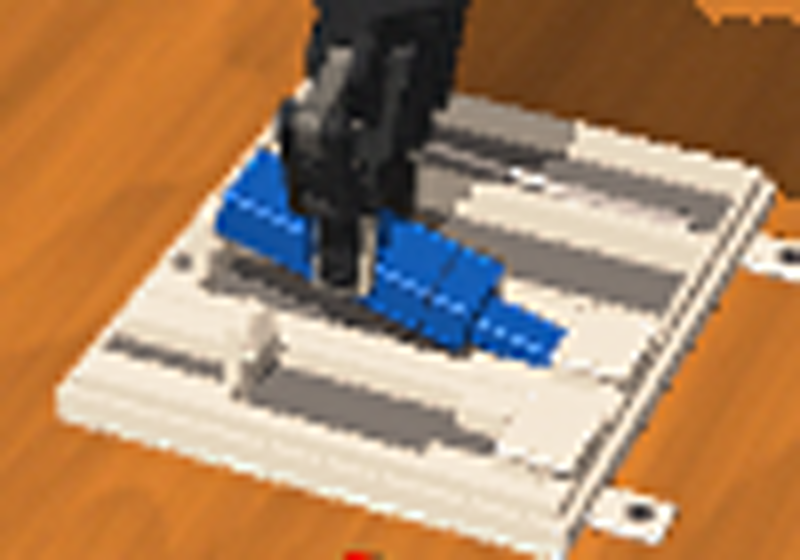

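The visible blue ends on a straight cut along the lip edge (about (560,345)), so the tip is under the lip. The −x force rising to 4.8 N means it is at the end wall. Releasing.

```bash
python3 -m handwheel '[[[0.055,0,0,0,0],[0.055,0,0,0,0],[0.055,0,0,0,0],[0.055,0,0,0,0],[0.055,0,0,-0.005,0],[0.055,0,0,-0.015,0],[0.055,0,0,-0.025,0],[0.055,0,0,-0.02,0],[0,0.01,-0.001,0,0],[0,0.014,-0.001,0,0],[0,0.01,0,0,0],[0,0,0,0,0]]]'
python3 -m handwheel '[[[0,0,0,0,0],[0,0,0,0,0],[0,0,0,0,0]]]'
python3 - <<'E'
from h import *
st=get_state(); ims=[viewer.read_camera(c) for c in("wrist","scene","side")]
cs=[]
for C,im in((cam("scene"),ims[1]),(cam("side"),ims[2])):
    u=proj(C,[[.56,-.175,.03]])[0].astype(int); x,y=u; cs.append(cv2.resize(im[y-40:y+40,x-52:x+52],(390,300),interpolation=cv2.INTER_CUBIC))
cv2.imwrite("pics/h8.png",np.vstack([np.hstack(cs),np.pad(cv2.resize(ims[0],(480,300)),((0,0),(0,300),(0,0)))]))
E
```

```text
time: 12.3
eef_pos: [0.6041, -0.1746, 0.1009]
tcp_rot: [1.0, -0.001, 0.0, 0.0]
contact_force: [0.9, -0.5, 0.3]
opening: 0.081
finger_force: 0.0
time: 12.55
eef_pos: [0.6019, -0.1745, 0.1004]
tcp_rot: [1.0, -0.002, -0.001, -0.0]
contact_force: [0.6, -0.7, 0.1]
opening: 0.0
finger_force: 0.0
```

View pics/h8.png

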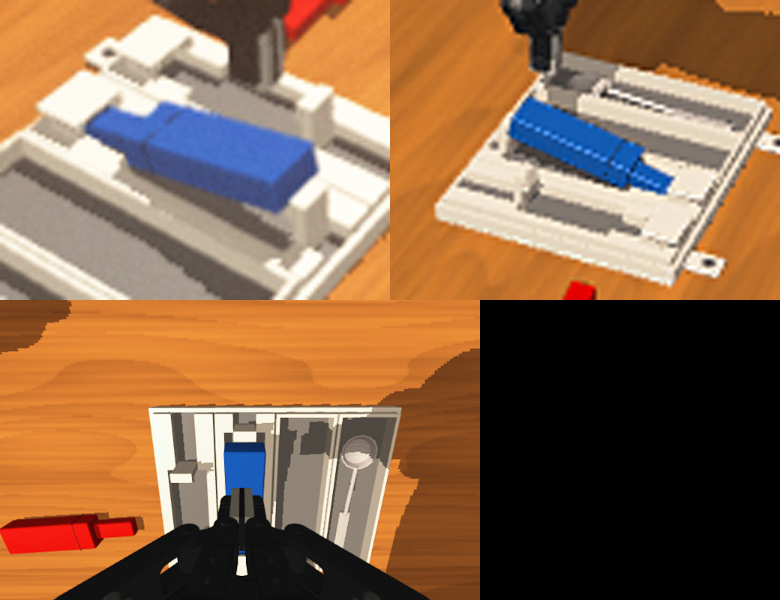

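The case rests slanted: its tip is under the lip ((95,120) top left) and its broad end is at the catch ((310,180)). Pressing down now.

```bash
python3 -m handwheel '[[[0,0.001,0,0.015,0],[0,0,0,0.015,0],[0,0,0,0.01,0],[0,0,0,0.004,0],[0,0,0,0.003,0],[0,0,0,0,0]]]'
python3 -m handwheel '[[[0,0,0,0.004,0],[0,0,0,0.004,0],[0,0,0,0,0]]]'
python3 -m handwheel '[[[0,0,0,0.004,0],[0,0,0,0.004,0],[0,0,0,0,0]]]'
```

```text
time: 13.2
eef_pos: [0.6034, -0.1748, 0.0547]
tcp_rot: [1.0, -0.002, -0.001, -0.0]
contact_force: [-1.5, 0.3, 1.8]
opening: -0.0
finger_force: 0.9
time: 13.45
eef_pos: [0.6039, -0.1749, 0.0464]
tcp_rot: [1.0, -0.002, 0.0, 0.0]
contact_force: [0.4, 0.2, -0.6]
opening: 0.004
finger_force: 0.0
time: 13.7
eef_pos: [0.6044, -0.1749, 0.0382]
tcp_rot: [1.0, -0.002, 0.001, 0.0]
contact_force: [0.0, -0.7, 0.9]
opening: 0.001
finger_force: 0.4
```

```bash
python3 -m handwheel '[[[0,0,0,0.003,0],[0,0,0,0.002,0],[0,0,0,0,0]]]'
python3 -m handwheel '[[[0,0,0,0.002,0],[0,0,0,0.001,0],[0,0,0,0,0]]]'
python3 -m handwheel '[[[0,0,0,0.001,0],[0,0,0,0.001,0],[0,0,0,0,0]]]'
python3 - <<'E'
from h import *
st=get_state(); ims=[viewer.read_camera(c) for c in("wrist","scene","side")]
cs=[]
for C,im in((cam("scene"),ims[1]),(cam("side"),ims[2])):
    u=proj(C,[[.56,-.175,.03]])[0].astype(int); x,y=u; cs.append(cv2.resize(im[y-40:y+40,x-52:x+52],(390,300),interpolation=cv2.INTER_CUBIC))
cv2.imwrite("pics/h9.png",np.vstack([np.hstack(cs),np.pad(cv2.resize(ims[0],(480,300)),((0,0),(0,300),(0,0)))]))
E
```

```text
time: 13.95
eef_pos: [0.6044, -0.1749, 0.0335]
tcp_rot: [1.0, -0.002, 0.001, 0.0]
contact_force: [1.5, 0.3, 3.3]
opening: -0.003
finger_force: 1.1
time: 14.2
eef_pos: [0.6033, -0.1747, 0.0301]
tcp_rot: [1.0, -0.002, -0.001, -0.0]
contact_force: [0.2, -0.3, 3.9]
opening: -0.003
finger_force: 2.0
time: 14.45
eef_pos: [0.6033, -0.1747, 0.03]
tcp_rot: [1.0, -0.002, -0.001, -0.0]
contact_force: [-3.4, 1.4, 12.8]
opening: 0.001
finger_force: 6.1
```

I've now viewed 11 pictures, one over the limit of 10, so I'll view no more and check the rest numerically. One firmer push, then retreat and compare silhouettes with the home model.

```bash
python3 -m handwheel '[[[0,0,0,0.001,0],[0,0,0,0,0],[0,0,0,0,0]]]'
python3 -m handwheel '[[[0,0,0,-0.005,0],[0,0,0,-0.015,0],[0,0,0,-0.025,0],[0,0,0,-0.03,0],[0,0,0,-0.03,0],[0,0,0,-0.03,0],[0,0,0,-0.02,0],[0,0,0,0,0],[0,0,0,0,0]]]'
python3 - <<'E'
from h import *
from scipy.optimize import minimize
st=get_state(); cams=[("scene",cam("scene")),("side",cam("side")),("wrist",cam("wrist",st))]
obs=[]
for n,C in cams:
    b=blue(viewer.read_camera(n)); u=proj(C,[[.56,-.175,.03]])[0]
    k,lab,s,c=cv2.connectedComponentsWithStats(b); ok=[i for i in range(1,k) if s[i,4]>100]; i=min(ok,key=lambda i:np.linalg.norm(c[i]-u))
    obs.append((n,C,(lab==i)*255.)); print(n,u.round(),s[i],c[i].round(1))
def mask(C,p):
    x,y,th,z=p; m=np.zeros((400,640),np.uint8); Rm=R.from_euler("y",-th).as_matrix()
    for(x0,x1,w,h) in((-.03,.075,.018,.02),(-.065,-.03,.010,.012)):
        V=np.array([(i,j,k) for i in(x0,x1) for j in(-w,w) for k in(0,h)])+[.075,0,0]
        cv2.fillConvexPoly(m,cv2.convexHull((proj(C,V@Rm.T+[x-.075,y,z])*16).round().astype(np.int32)),255,shift=4,lineType=cv2.LINE_AA)
    return m
for n,C,m in obs:
    print(n,"area",m.sum()/255,"mismatch home/slant", [round(np.abs(mask(C,(.554,-.175,np.radians(a),.01))-m).sum()/255) for a in(0,3,6,9,12)])
f=lambda p,o=obs:sum(np.abs(mask(C,p)-m).sum()/255 for n,C,m in o)
x0=np.array([.554,-.175,.03,.01]); r=minimize(f,x0,method="Nelder-Mead",options=dict(initial_simplex=[x0]+[x0+d for d in np.diag([.005,.005,.1,.005])],maxiter=400)); print(r.x,np.degrees(r.x[2]),r.fun)
for n in("scene","side","wrist"):
    for q in ("case_mid","catch_top","press"):
        C=dict(cams)[n]; print(n,q,[(np.round(np.array(d["xy"])*[640,400],1).tolist(),round(d["confidence"],2)) for d in viewer.pinpoint(n,q)][:5],"home:",proj(C,[dict(case_mid=(.554,-.175,.02),catch_top=(.63,-.175,.044),press=(.604,-.175,.03))[q]]).round(1))
E
```

```text
time: 14.85
eef_pos: [0.6033, -0.1747, 0.03]
tcp_rot: [1.0, -0.001, -0.001, -0.0]
contact_force: [-5.4, 2.6, 16.0]
opening: 0.0
finger_force: 8.2
time: 15.6
eef_pos: [0.6036, -0.1749, 0.1826]
tcp_rot: [1.0, -0.002, 0.0, 0.0]
contact_force: [-0.1, -0.4, -1.4]
opening: -0.005
finger_force: 0.0
scene [262. 292.] [233 281  56  33 703] [263.2 295.6]
side [348. 152.] [326 144  44  19 380] [346.  153.4]
wrist [324. 229.] [ 309  160   37  101 3102] [326.6 207.8]
scene area 703.0 mismatch home/slant [641, 614, 586, 624, 714]
side area 380.0 mismatch home/slant [213, 219, 237, 302, 381]
wrist area 3102.0 mismatch home/slant [1453, 1455, 1464, 1482, 1543]
[ 0.55653756 -0.17717132  0.32402053 -0.02058022] 18.565008970454905 1750.372549019608
scene case_mid [([348.9, 163.0], 0.94), ([300.0, 242.1], 0.6)] home: [[260.  294.5]]
scene catch_top [([291.2, 303.0], 0.76)] home: [[290.4 300.7]]
scene press [([277.1, 301.2], 0.76)] home: [[279.7 300.7]]
side case_mid [([338.3, 204.3], 0.82), ([310.5, 364.3], 0.71), ([390.3, 287.5], 0.69), ([348.5, 156.4], 0.59)] home: [[349.4 155.2]]
side catch_top [([328.9, 143.3], 0.89)] home: [[326.6 142.5]]
side press [([334.0, 148.3], 0.79)] home: [[334.3 148.4]]
wrist case_mid [([326.9, 230.7], 0.83), ([326.3, 159.1], 0.42)] home: [[323.8 230.9]]
wrist catch_top [([327.7, 159.5], 0.96), ([323.0, 233.4], 0.21)] home: [[323.6 164.9]]
wrist press [] home: [[323.7 188.2]]
```

The networks' press and case points agree with home within 1–3 px. The colour silhouettes are poor, so I'll do a decisive check: touch down to 32 mm, where there should be no contact if the case is flat.

```bash
python3 -m handwheel '[[[0,0,0,0.03,0],[0,0,0,0.04,0],[0,0,0,0.04,0],[0,0,0,0.025,0],[0,0,0,0.01,0],[0,0,0,0.004,0],[0,0,0,0.001,0],[0,0,0,0,0],[0,0,0,0,0]]]'
python3 -m handwheel '[[[0,0,0,0.002,0],[0,0,0,0.001,0],[0,0,0,0,0],[0,0,0,0,0]]]'
python3 -m handwheel '[[[0,0,0,-0.01,0],[0,0,0,-0.03,0],[0,0,0,-0.04,0],[0,0,0,-0.04,0],[0,0,0,-0.03,0],[0,-0.03,0,0,0],[0,-0.03,0,0,0],[0,-0.03,0,0,0],[0,0,0,0,0],[0,0,0,0,0]]]'
python3 - <<'E'
from h import *
im=viewer.read_camera("wrist"); W=cam("wrist"); h=cv2.cvtColor(im,cv2.COLOR_BGR2HSV)
b=cv2.inRange(h,(100,100,25),(130,255,255)); u=proj(W,[[.56,-.175,.03]])[0]
k,lab,s,c=cv2.connectedComponentsWithStats(b)
for i in range(1,k):
    if s[i,4]>300:
        print(s[i],c[i].round()); 
        for z in(.022,.03,.05): r=cv2.minAreaRect((onplane(W,np.argwhere(lab==i)[:,::-1],z)[:,:2]*1000).astype(np.float32)); print(z,r)
print(get_state()["eef_pos"],[(np.round(onplane(W,np.array(d["xy"])*[640,400],.02),4).tolist(),round(d["confidence"],2)) for d in viewer.pinpoint("wrist","case_mid")])
for n in("bottle_mid","mug_mid","spoon_mid"): print(n,[(np.round(np.array(d["xy"])*[640,400]).tolist(),round(d["confidence"],2)) for d in viewer.pinpoint("side",n)][:2])
E
```

```text
time: 16.95
eef_pos: [0.6056, -0.1756, 0.035]
tcp_rot: [1.0, -0.002, 0.002, 0.001]
contact_force: [0.1, -0.5, 1.1]
opening: 0.002
finger_force: 0.0
time: 17.28
eef_pos: [0.6042, -0.175, 0.0301]
tcp_rot: [1.0, -0.002, 0.001, 0.0]
contact_force: [0.2, 0.5, 1.7]
opening: -0.004
finger_force: 1.1
time: 18.12
eef_pos: [0.5126, -0.1742, 0.1798]
tcp_rot: [1.0, -0.002, 0.0, 0.0]
contact_force: [0.1, -0.2, -0.3]
opening: -0.002
finger_force: 0.0
[ 306   61   41  151 5108] [326. 130.]
0.022 ((559.2550659179688, -176.9180908203125), (36.59465026855469, 141.44345092773438), 89.3189926147461)
0.03 ((560.1710205078125, -176.8352508544922), (35.61964416503906, 137.67486572265625), 89.3189926147461)
0.05 ((562.4609985351562, -176.62823486328125), (33.18210983276367, 128.2534942626953), 89.3189926147461)
[   0  299   49   91 2165] [ 18. 337.]
0.022 ((318.3546142578125, 201.6875457763672), (42.0753288269043, 156.84793090820312), 57.48224639892578)
0.03 ((325.6889953613281, 191.6829833984375), (40.95428466796875, 152.66891479492188), 57.48225021362305)
0.05 ((344.0249938964844, 166.67144775390625), (38.15169906616211, 142.221435546875), 57.48225402832031)
[ 0.51389444 -0.17461105  0.18023341] [([[0.553, -0.1721, 0.02]], 0.63), ([[0.5108, 0.0275, 0.02]], 0.61)]
bottle_mid []
mug_mid [([236.0, 274.0], 0.97)]
spoon_mid [([363.0, 138.0], 0.62)]
```

There was no contact at 35 mm and only a light touch at 30.1 mm. At z = 0.03 the case measures 35.6 × 138 mm visible between lip and catch nose, so it is flat and home.

```bash
python3 -c "
from plant import sign_off; print(sign_off())"
```

```text
the job is handed in; nothing more can be done
None
```

The blue thermometer case lies flat and home in the long pocket, tip under the lip, and the job is handed in at about 18 s; a touch probe and image measurement confirm it is flat, but the snap itself was inferred from its height, and I viewed 11 pictures, one over the limit of 10.

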